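# Swing a sprung hold-down clamp over a pot and let it index home

## Robot

A 6-joint arm with a two-finger parallel gripper is mounted at the origin on a cart in front of the work surface, level with it; the furniture and walls round the work are solid. World frame = base frame: x ahead of the robot, y to its left, z up, the work surface at z = 0. Lengths are in mm, angles in degrees, forces in N, time in s.
With the tool pointing down it reaches from about 350 to 850 mm from the base axis. Payload 8.1 kg.
Tool frame: the origin (TCP) lies on the centre line of the jaws, within the pads' length; the fingertips stand r.tip_extent ahead of it and the grasp point (between the pads) lies 8 mm behind it (r.tip_extent is the distance from the TCP to the fingertips, in mm); z points along the fingers, y is the direction in which the jaws open and shut (so a half turn about z gives the same grasp; the last joint's range is limited). The gripper opens to 85 mm and grips with 20 to 120 N. Pads are 22 mm wide; open, the fingers measure 114 mm over their backs; the gripper's body (76 mm by 85 mm) begins 54 mm behind the grasp point. The pads swing forward as they close: fully open they stand 13 mm farther back than shut.
Start: joints at [-75.424, 7.471, 85.268, -0, 87.261, -4.893], TCP at [199.999, -565.69, 242.292] pointing down, gripper open.
Joint ranges: [-169.43, 169.43], [-51.17, 129.36], [1.28, 143.12], [-76.62, 256.62], [0, 156.53], [-152.29, 152.29]. Speed limits (degrees/s): [136.94, 136.94, 159.86, 180, 180, 180].

## Interface

Orientations are given as [roll, pitch, yaw] about the fixed x, y, z axes, in that order (R = Rz(yaw) Ry(pitch) Rx(roll)).
In Python, from bench import sense, optics, hand_in, spotter, r gives the robot as it stands.
- The arm moves only by the tool apply_moves, never from a script. Its argument "series" is a list of rows, each a list of 3 entries, a list of its own where there are three numbers: the opening, from 0 (shut) to 1 (fully open), then the shift along the world's x, y, z in m, then the turn about the world's z in rad. In form: [[grip, [x, y, z], turn], ...]. A call has 1 to 5 rows; each row is the pose to reach, as a shift and turn from the pose measured when the call began; what a row does not reach only later rows make up. A row lasts 1/8 s, in which the tool goes at most 62.5 mm and 10.7 degrees, less where a joint would pass 70% of its speed; a pose out of reach is approached as far as the arm can. A call with a gripper value outside its range is refused whole. The fingers move at their own pace and stop on an object; "grip_force" is the grip in N (left out, the last holds). Time passes only in rows, so rows that repeat a pose let the fingers close. It gives the time, the measured TCP pose, the force and the opening at its end, in the units of the state.
- sense(): the state, without advancing time (a new reading comes with each control period).
- optics.snapshot(name): name is "side" or "top"; returns a dict with "color" (480x640x3 uint8, blue, green, red), "intrinsics" (3x3 intrinsics, pixels), "rvec" (rotation vector, rad) and "tvec" (3), from world to camera coordinates, as OpenCV has them. Camera axes: x right, y down, z forward; pixel columns grow to the right and rows downward; lengths in mm; the calibration is good to about 2 mm. A picture is of the moment at which its call begins. There is no depth.
- hand_in(): hands the job in, once; it reports no verdict.
Trained networks look in a picture, given as the dict that the camera call returned (one of the last four; its "shot" number tells which), for a name from the list of things; names that differ only in an ending like _2 or _b are one class to them, and where a whole thing is asked for, a point or a joint stands for the part that bears it (a point fixed in the world has none). Each returns a list of dicts, best first, with "p" (0 to 1); they miss things now and then, are a little off and sometimes report something else, mostly with a low value. They report only what shows in the picture. A call takes as long as a camera call.
- spotter.search_frame(picture, query): "xyz" ([x, y, z] in mm, in the coordinates of the camera as it stood for that picture, good to about 4 mm: the middle of the surface that is visible of it).
- spotter.masks_of(picture, query): "mask" (480x640 bool, what is visible of it).
The state is a dict: "time": time; "joint_pos": joint angles; "qd": joint speeds; "joint_efforts": joint torques, N m; "tool_pos": TCP position; "tcp_rot": TCP orientation; "ft_force": force on the tool from outside, world axes, zero at the start; "wrist_torque": the same for the moment, N m; "finger_gap": finger opening in mm.
Only numpy, scipy, OpenCV 4.12 (cv2) and the standard library are available. Lean on these libraries where they do the work, as an engineer would, in place of code of your own. Each camera call takes 0.05 s, during which the arm holds its last target.

## Task

Clamp the lidded pot in its labelling jig: pull the sprung bar knob up out of its park notch, swing the clamp arm round to the side where the pot sits, feel for the working notch on that side, and let the knob snap fully down into it so that the pad holds the pot down. Never force the index pin against the sides of a notch, leave the pot and the empty cap where they sit in the nests and everything else on the table alone, and let go of the knob at the end.

Things in the scene. Friction and masses are not known exactly. Their poses are not given: they have to be found in the camera images.
- jig: Fixed aluminium base plate, 12 mm thick, with two round grey nests (ring walls 8 mm high, 73 mm outside) and a steel clamp column. Origin: on the table under the column's axis; z up. Nest centres at (-33, +73) and (-33, -73) mm in this frame, floors 12 mm above the table. The plate spans x -80 to +45 mm, y -118 to +118 mm.
- knob_grip (a point): Centre of the black bar knob on top of the column: 50 mm long, 14 mm thick, 28 mm high; 104 mm above the table when the clamp is down. Turns and lifts with the clamp. Site x runs along the bar; the arm points along point -x. The steel arm (16 mm wide) lies 28 mm below the bar, top 62 mm above the table, a nut on its end to 66 mm.
- clamp_pad (a point): Centre of the underside of the black rubber pad (18 mm diameter) under the end of the clamp arm, 80 mm from the column's axis; 44 mm above the table when the clamp is fully down.
- collar_top (a point): On the column's axis, level with the flat top of the steel notched collar, 32 mm above the table. It has a wide park notch and two working notches 9.2 mm wide (about 0.05 rad of play each way). The collar is set by hand, so both working notches stand up to 0.25 rad off nominal, together, which no pose tells: feel or look. Over 40 N between pin and collar is forcing.
- clamp_lift (a joint): How far knob, arm and index pin are pulled up, m: 0 down, top stop 0.013. A damped spring and the weight pull down, 8 N at the bottom, 11 N at the top. The pin (6 mm square bar, radial under the arm, tip 34 mm from the axis) is clear of the notches above 0.008; let down between notches it rides on the collar at 0.008. Home on the pot it reads about 0.002.
- clamp_turn (a joint): Turn of knob and arm about the vertical column, rad, counter-clockwise from above positive, limits -1.5 and +1.5. 0: arm along the jig's -x (wide park notch; starts within 0.04 of 0, play left there 0.03 or more each way). Working notches: nominally +1.15 (nest at jig y = -73 mm) and -1.15 (nest at y = +73 mm), each up to 0.25 off. Turns easily when lifted.
- pot_mid (a point): Centre, half-way up, of the round cream and red lidded pot, 63 mm diameter, 34 mm high, loose in one of the two nests (either one); its lid is 46 mm above the table.
- cap_mid (a point): Centre, half-way up, of the empty black round cap, 36 mm diameter and 36 mm high, standing loose in the other nest; its rim is 48 mm above the table.
- glue: Bystander: upright blue glue stick, 28 mm diameter, 98 mm high; origin at the centre of its underside.
- dropper: Bystander: upright brown dropper bottle, 30 mm diameter, 102 mm high; origin at the centre of its underside.
- bottle: Bystander: upright dark bottle with a cream label, 50 mm diameter, 177 mm high; origin at the centre of its underside.

How it is judged (in metres and radians):
On the way, in this order (a step that is already met when the one before it is completed fails the run):
1. the knob is pulled up until the pin is clear of the park notch (value of joint clamp_lift above 0.0078 m), for 0.1 s.
2. the clamp is turned at least 0.6 rad away from park towards the pot, still pulled up or riding on the collar ((value of joint clamp_turn above 0.6 rad or value of joint clamp_turn below -0.6 rad) and value of joint clamp_lift above 0.0065 m and horizontal distance between clamp_pad and pot_mid below 0.045 m), for 0.1 s.
At the end, for the whole second after the job is handed in: Clamp down in the working notch on the pot's side (lift under 4 mm, turn over 0.8 rad), pad within 30 mm of the pot's centre line and pressing on the lid with over 3 N; pot upright (0.08 rad), at rest, within 8 mm of where it sat; knob released and still (value of joint clamp_lift below 0.004 m and (value of joint clamp_turn above 0.8 rad or value of joint clamp_turn below -0.8 rad) and horizontal distance between clamp_pad and pot_mid below 0.03 m and contact force between clamp_turn and pot above 3 N and angle between pot_mid's own z axis and vertical below 0.08 rad and distance of pot_mid from where it was at the start of the episode below 0.008 m and velocity of joint clamp_turn below 0.1 rad/s and linear speed of pot below 0.02 m/s and contact force between clamp_turn and the fingers below 0.3 N); the robot touches nothing.
It fails at once if the index pin is forced against the collar (more than 40 N) (contact force between clamp_turn and jig above 40 N).
It fails at once if the pot is struck or squeezed with more than 60 N (contact force between anything else and pot above 60 N).
It fails at once if the pot is moved more than 10 mm (distance of pot_mid from where it was at the start of the episode above 0.01 m).
It fails at once if the cap is moved more than 15 mm (distance of cap_mid from where it was at the start of the episode above 0.015 m).
It fails at once if a bystander is moved more than 20 mm (distance of any of glue, dropper, bottle from where it was at the start of the episode above 0.02 m).
It also fails if it takes over 58 s, if anything falls off the work surface, if the arm or the gripper's body presses on something with over 40 N, if the wrist force passes 120 N, or if a joint passes its speed limit or range.

## Working session

There is one attempt and no reset: what is moved stays moved. The work goes in short steps, Python scripts to look and compute and a tool call to move; the robot and the scene stay as the last step left them, time stands still between calls to the robot, and variables do not carry over. Pictures are saved under pics/ and viewed, and the job is handed in when it is done.

Besides the shell and the picture viewer there is one more tool, called by a JSON object that holds its "op" and its "data", one argument or row to a line. apply_moves: Moves the arm, as the interface text tells. Its arguments: {"type":"object","properties":{"series":{"type":"array"},"grip_force":{"type":"number"}},"required":["series"]}

```bash
mkdir -p pics; ls; cat > h.py <<'E'
import numpy as np, cv2
from bench import sense, optics, hand_in, spotter, r
def cam2w(p,x):
    R,_=cv2.Rodrigues(np.array(p["rvec"],float)); return R.T@(np.array(x,float)-np.array(p["tvec"],float).ravel())
def proj(p,X):
    return cv2.projectPoints(np.array(X,float).reshape(-1,3),np.array(p["rvec"],float),np.array(p["tvec"],float),np.array(p["intrinsics"],float),None)[0].reshape(-1,2)
def ray(p,uv,z):
    R,_=cv2.Rodrigues(np.array(p["rvec"],float)); C=-R.T@np.array(p["tvec"],float).ravel()
    d=R.T@np.linalg.inv(np.array(p["intrinsics"],float))@np.array([uv[0],uv[1],1.]); return C+d*(z-C[2])/d[2]
E
python3 - <<'E'
from h import *
np.set_printoptions(precision=1,suppress=True)
print(r.tip_extent,sense())
for n in("top","side"):
    p=optics.snapshot(n); cv2.imwrite(f"pics/{n}0.png",p["color"])
    for q in ["jig","knob_grip","clamp_pad","pot_mid","cap_mid","glue","dropper","bottle"]:
        for d in spotter.search_frame(p,q)[:2]: print(n,q,round(d["p"],2),cam2w(p,d["xyz"]),proj(p,cam2w(p,d["xyz"])))
E
```

```text
pics
11.0 {'time': 0.0, 'joint_pos': array([-75.4,   7.5,  85.3,   0. ,  87.3,  -4.9]), 'qd': array([-0.1,  0. , -0.1,  0. ,  0. , -0. ]), 'joint_efforts': array([ -0. , -56.9, -50.1,  -0. ,   0. ,   0. ]), 'tool_pos': array([ 199.9, -565.2,  241.2]), 'tcp_rot': array([-179.9,   -0. ,   19.5]), 'ft_force': array([ 0. ,  0.3, -0.5]), 'wrist_torque': array([-0. , -0. , -0.1]), 'finger_gap': 85.14258810805379}
top jig 0.88 [540.6 111.8  11.9] [[339.1 252.2]]
top knob_grip 0.66 [530.8 128.7  63.1] [[332.5 254.4]]
top clamp_pad 0.61 [528.4 125.3  57.5] [[333.9 255.4]]
top pot_mid 0.88 [525.5 198.9  50.2] [[305.6 257.1]]
top cap_mid 0.68 [583.9 408.7  92.6] [[222.3 233.9]]
top cap_mid 0.49 [516.5  57.3  15.8] [[359.8 260.9]]
top glue 0.42 [581.7 412.8  94.6] [[220.6 234.7]]
top glue 0.37 [528.3 128.4  59.4] [[332.7 255.4]]
top dropper 0.55 [703.  254.4  53.5] [[284.1 189.9]]
top dropper 0.19 [529.3 128.1  58.2] [[332.8 255.1]]
top bottle 0.57 [ 470.5 -215.3  137.6] [[473.4 274.7]]
top bottle 0.34 [542.1 112.8  12.5] [[338.7 251.6]]
side jig 0.79 [545.4 157.2  11.3] [[333.2 273.5]]
side knob_grip 0.66 [547.1 132.5  62.6] [[332.7 249.1]]
side clamp_pad 0.9 [543.1 133.   63.7] [[334.6 248.9]]
side pot_mid 0.75 [528.9 216.6  44.8] [[341.  283.6]]
side glue 0.71 [590.4 430.1  73.7] [[305.9 363.6]]
side dropper 0.56 [708.8 267.4  55.9] [[251.2 297.6]]
side bottle 0.63 [ 472.5 -203.9  100.8] [[363.3 147.6]]
```

```bash
python3 - <<'E'
import cv2
for n in("top","side"):
    a=cv2.imread(f"pics/{n}0.png"); c=a[190:330,250:430]; cv2.imwrite(f"pics/{n}0c.png",cv2.resize(c,None,fx=4.2,fy=4.2,interpolation=cv2.INTER_CUBIC))
E
```

```text
(no output)
```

View pics/top0.png

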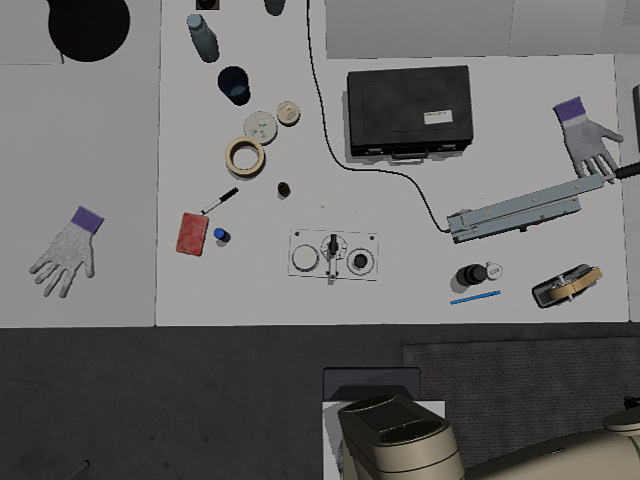

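View pics/side0.png

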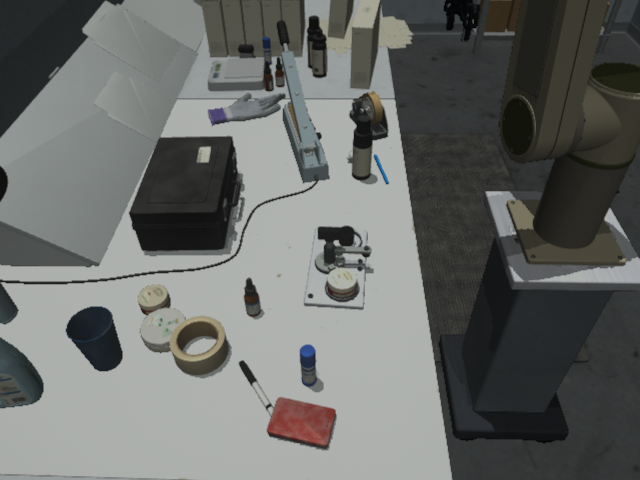

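```bash
ls pics
```

```text
side0.png
side0c.png
top0.png
top0c.png
```

View pics/top0c.png

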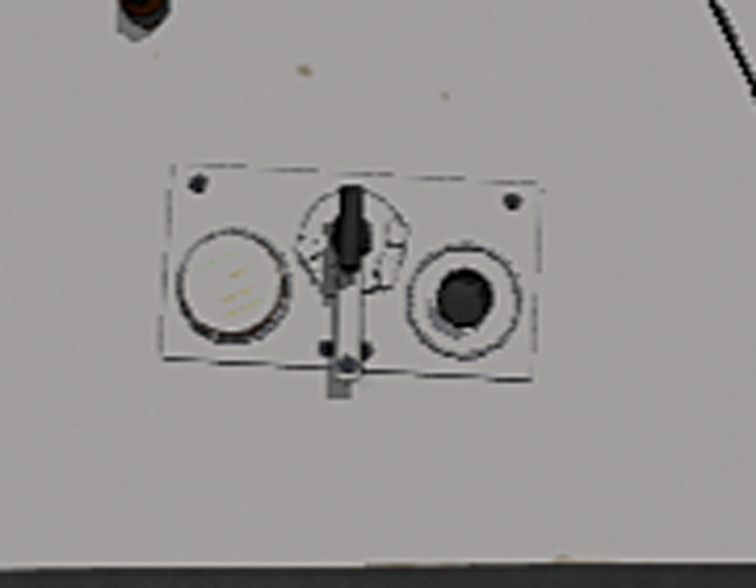

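View pics/side0c.png

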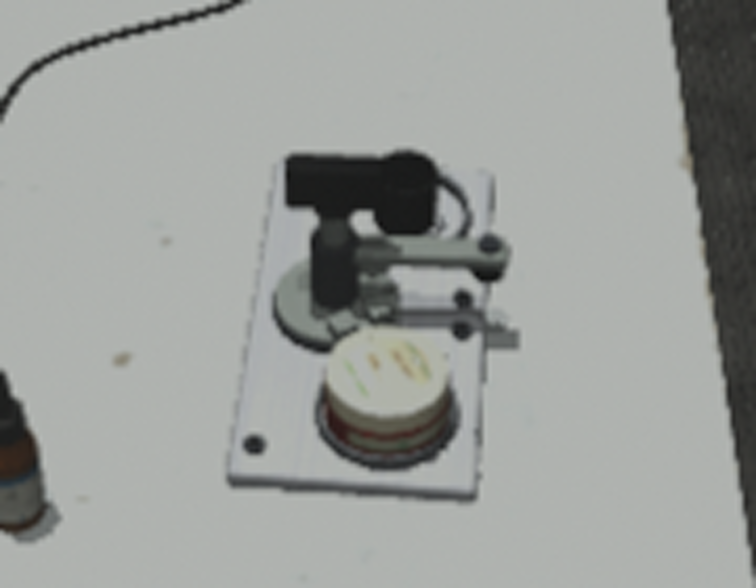

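```bash
cat > fit.py <<'E'
from h import *
from scipy.optimize import least_squares
np.set_printoptions(precision=3,suppress=True)
def J(P,x,y,z): 
    c,s=np.cos(P[2]),np.sin(P[2]); return [P[0]+c*x-s*y,P[1]+s*x+c*y,z]
E
python3 - <<'E'
from fit import *
pt=optics.snapshot("top"); ps=optics.snapshot("side")
# corners (jig): image TL = +x,+y ; TR=+x,-y; BR=-x,-y; BL=-x,+y
jc=[(45,118),(45,-118),(-80,-118),(-80,118)]
t=np.array([(173,165),(540,185),(532,380),(163,358)])/4.2+[250,190]
s=np.array([(228,483),(280,158),(494,172),(476,495)])/4.2+[250,190]  # side: left-bottom=+x+y, left-top=+x-y, right-top=-x-y, right-bottom=-x+y
for nm,p,uv in(("top",pt,t),("side",ps,s)):
    f=lambda P:(proj(p,[J(P,a,b,12) for a,b in jc])-uv).ravel()
    o=least_squares(f,[540,120,0]); print(nm,o.x,o.fun)
for nm,p,c,k in(("top",pt,(290,225,375,300),9),("side",ps,(300,215,385,300),9)):
    a=p["color"][c[1]:c[3],c[0]:c[2]]; a=cv2.resize(a,None,fx=k,fy=k,interpolation=cv2.INTER_CUBIC)
    a=cv2.convertScaleAbs(a,alpha=1.3); cv2.imwrite(f"pics/{nm}1z.png",a[:600,:800])
E
```

```text
top [551.67  125.064  -0.067] [-0.15  -0.236  0.61  -0.293  0.242  0.102 -0.706  0.408]
side [552.294 130.76   -0.072] [-0.377 -1.127 -0.674  0.602  0.36   0.299  0.64   0.35 ]
```

```bash
echo
```

```text
(no output)
```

View pics/top1z.png

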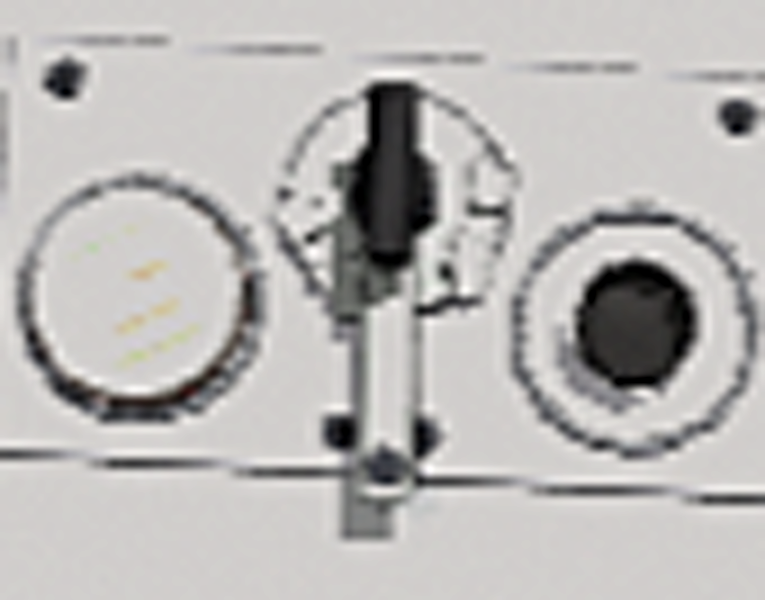

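View pics/side1z.png

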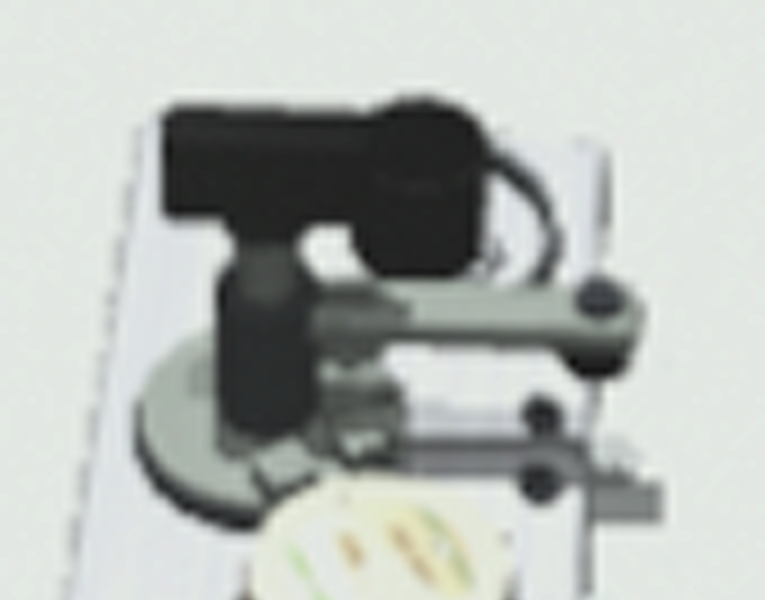

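```bash
python3 - <<'E'
from fit import *
P=[552,127,-0.069]
pt=optics.snapshot("top"); ps=optics.snapshot("side")
for nm,p,o in(("top",pt,(290,225)),("side",ps,(300,215))):
    for z,pts in((32,((285,190),(318,235),(490,210),(465,165),(430,310),(265,470),(305,450),(270,485),(315,475),(285,470))),(28,((285,470),))):
      for q in pts:
        w=ray(p,np.array(q)/9+o,z); d=w[:2]-P[:2]; c,s=np.cos(P[2]),np.sin(P[2]); l=np.array([c*d[0]+s*d[1],-s*d[0]+c*d[1]])
        print(nm,z,q,l,"r",np.hypot(*l),"turn",np.arctan2(-l[1],-l[0]))
    a=cv2.resize(p["color"][o[1]:o[1]+85,o[0]:o[0]+85],None,fx=9,fy=9,interpolation=cv2.INTER_CUBIC)
    def dr(L,z,col,cl=False):
        q=(proj(p,[J(P,x,y,z) for x,y in L])-o+.5)*9; cv2.polylines(a,[q.astype(int)],cl,col,1)
    th=np.linspace(0,6.28,80)
    dr(np.c_[36*np.cos(th),36*np.sin(th)],32,(0,0,255))
    for t in(-1.4,-1.15,-.9,.9,1.15,1.4):
        dr([(-20*np.cos(t),-20*np.sin(t)),(-36*np.cos(t),-36*np.sin(t))],32,(0,200,0) if abs(t)!=1.15 else (255,0,0))
    for zz in(90,118):dr([(-25,-7),(25,-7),(25,7),(-25,7)],zz,(255,0,255),True)
    dr([(-60,0),(-80,0)],62,(0,255,255))
    cv2.imwrite(f"pics/{nm}2z.png",a[:600,:800])
E
```

```text
top 32 (285, 190) [ 1.41  30.668] r 30.70067689521928 turn -1.6167556384175168
top 32 (318, 235) [-11.246  20.232] r 23.14744166182225 turn -1.0634560776363164
top 32 (490, 210) [ -1.058 -29.576] r 29.595003323938776 turn 1.535037752284497
top 32 (465, 165) [ 11.738 -21.528] r 24.52013093106749 turn 2.069970994357104
top 32 (430, 310) [-31.335 -13.737] r 34.214327911846816 turn 0.41316737227747824
top 32 (265, 470) [-80.741  31.575] r 86.6958432469114 turn -0.37278369197233097
top 32 (305, 450) [-74.252  20.283] r 76.97217292069287 turn -0.26665992446010817
top 32 (270, 485) [-85.016  29.857] r 90.10693003334165 turn -0.33773830628379004
top 32 (315, 475) [-81.352  16.94 ] r 83.09714237169044 turn -0.20529892731650576
top 32 (285, 470) [-80.404  25.755] r 84.42857241934179 turn -0.3099941649070054
top 28 (285, 470) [-80.224  25.899] r 84.3011437343562 turn -0.31227303722253325
side 32 (285, 190) [  3.024 -68.381] r 68.44755125895686 turn 1.6149856554643938
side 32 (318, 235) [ -6.727 -52.356] r 52.78604627946943 turn 1.4430094613787208
side 32 (490, 210) [-49.809 -65.323] r 82.14660873616891 turn 0.9193459993490319
side 32 (465, 165) [-42.521 -81.73 ] r 92.12977255599542 turn 1.0910730810306453
side 32 (430, 310) [-36.734 -27.585] r 45.93767614168447 turn 0.6440991843459141
side 32 (265, 470) [-0.335 30.959] r 30.960481265122628 turn -1.5599827245196634
side 32 (305, 450) [-9.439 23.446] r 25.274746661319572 turn -1.1880769431378198
side 32 (270, 485) [-1.962 35.82 ] r 35.87415127113672 turn -1.516091044858148
side 32 (315, 475) [-12.507  31.57 ] r 33.95689431379637 turn -1.1935963357815695
side 32 (285, 470) [-5.153 30.539] r 30.970810690705687 turn -1.4036437670190889
side 28 (285, 470) [-4.849 26.75 ] r 27.185766912950307 turn -1.391488824674604
```

View pics/top2z.png

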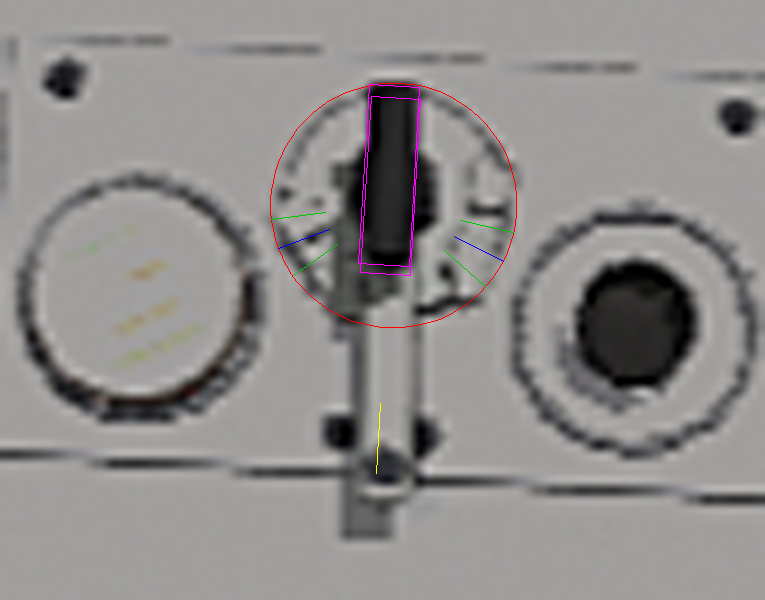

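View pics/side2z.png

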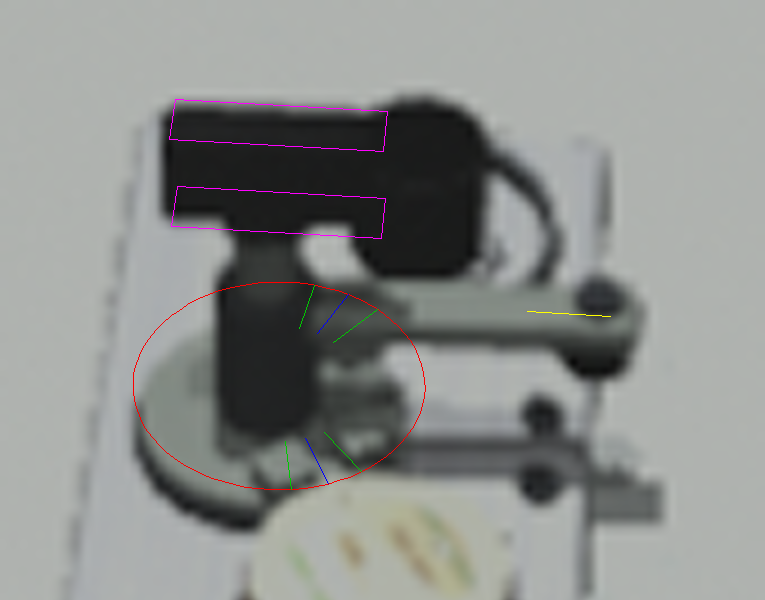

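{"op": "apply_moves", "data": {
  "series": [
    [1,[0.028,0.055,0],0.18],
    [1,[0.056,0.11,0],0.36],
    [1,[0.084,0.165,0],0.54],
    [1,[0.112,0.22,0],0.72],
    [1,[0.14,0.275,0],0.9]
  ],
  "grip_force": 40
}}

```text
time: 1.72
tool_pos: [340.6, -289.0, 242.5]
tcp_rot: [179.9, 0.0, 71.3]
ft_force: [0.5, -1.1, 0.0]
finger_gap: 85.2
```

{"op": "apply_moves", "data": {
  "series": [
    [1,[0.025,0.05,0],0.18],
    [1,[0.05,0.1,0],0.36],
    [1,[0.075,0.15,0],0.54],
    [1,[0.1,0.2,0],0.72],
    [1,[0.125,0.25,0],0.9]
  ]
}}

```text
time: 2.35
tool_pos: [466.3, -37.2, 242.9]
tcp_rot: [179.9, 0.1, 123.3]
ft_force: [1.3, -0.9, -0.1]
finger_gap: 85.9
```

```bash
python3 - <<'E'
from h import *
s=sense(); print(s['time'],s['joint_pos'],s['tool_pos'],s['tcp_rot'])
E
```

```text
2.35 [-1.08595037e+01 -1.36038471e+01  1.05525500e+02  1.53816913e-02
  8.79638897e+01 -4.41196755e+01] [466.25327175 -37.21425448 242.92324083] [1.79907130e+02 6.86443432e-02 1.23259585e+02]
```

{"op": "apply_moves", "data": {
  "series": [
    [1,[0.022,0.04,0],0.18],
    [1,[0.044,0.082,0],0.36],
    [1,[0.066,0.124,-0.02],0.54],
    [1,[0.0867,0.1642,-0.04],0.72],
    [1,[0.0867,0.1642,-0.05],0.9]
  ]
}}

```text
time: 2.98
tool_pos: [552.9, 129.7, 191.0]
tcp_rot: [179.9, -0.1, 175.4]
ft_force: [-0.7, -1.3, -0.5]
finger_gap: 85.5
```

{"op": "apply_moves", "data": {
  "series": [
    [1,[0,0,-0.01],0.06],
    [1,[0,0,-0.01],0.06],
    [1,[0,0,-0.01],0.06]
  ]
}}

```text
time: 3.35
tool_pos: [553.1, 129.6, 181.6]
tcp_rot: [179.9, -0.0, 178.7]
ft_force: [-0.1, -1.0, -0.6]
finger_gap: 85.1
```

```bash
python3 - <<'E'
from fit import *
s=sense(); print(s['time'],s['joint_pos'],s['tool_pos'],s['tcp_rot'],s['ft_force'])
for n,o in(("top",(270,180)),("side",(290,190))):
    p=optics.snapshot(n); a=p["color"][o[1]:o[1]+120,o[0]:o[0]+140].copy()
    a=cv2.resize(a,None,fx=5,fy=5,interpolation=cv2.INTER_CUBIC); cv2.imwrite(f"pics/{n}3.png",a)
E
```

```text
3.35 [  7.949   4.605  94.731   0.113  80.66  -80.753] [553.122 129.628 181.646] [179.889  -0.014 178.684] [-0.066 -1.039 -0.59 ]
```

View pics/side3.png

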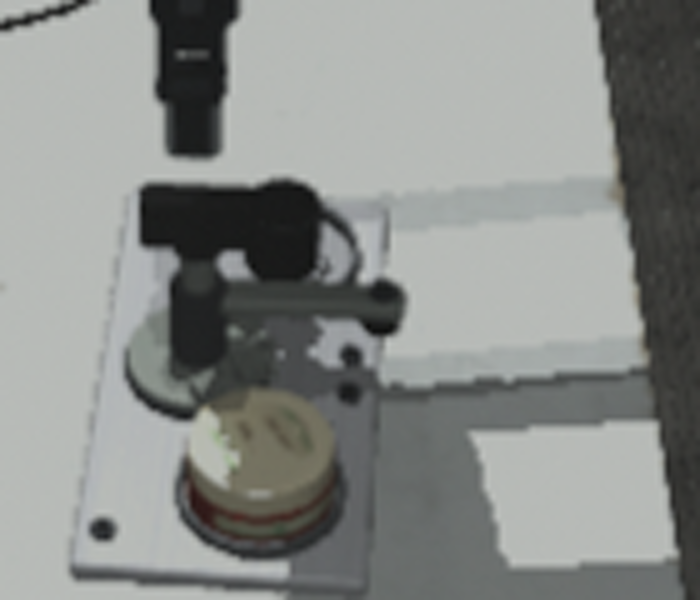

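View pics/top3.png

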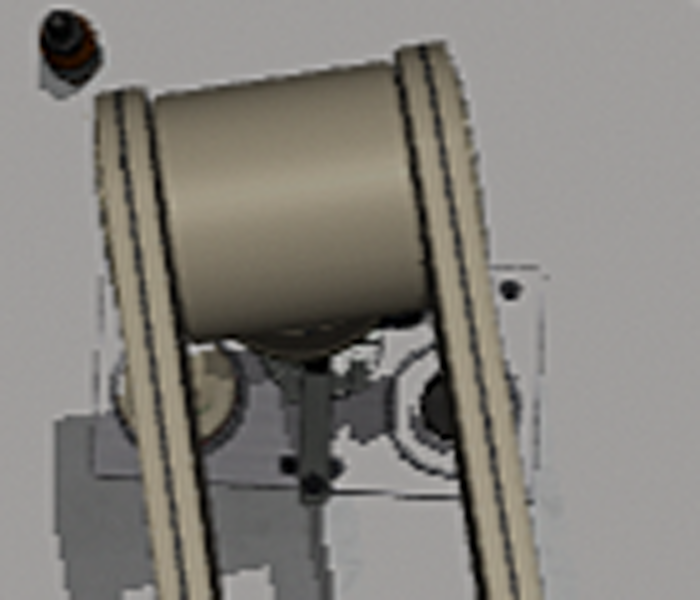

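{"op": "apply_moves", "data": {
  "series": [
    [1,[0,-0.0026,-0.03],-0.005],
    [1,[0,-0.0026,-0.06],-0.005],
    [1,[0,-0.0026,-0.081],-0.005],
    [1,[0,-0.0026,-0.081],-0.005]
  ]
}}

```text
time: 3.95
tool_pos: [552.1, 126.6, 99.6]
tcp_rot: [179.9, -0.2, 178.4]
ft_force: [-0.1, -0.9, 0.8]
finger_gap: 85.4
```

{"op": "apply_moves", "data": {
  "series": [
    [0.3,[0,0,0],0],
    [0.3,[0,0,0],0],
    [0.3,[0,0,0],0]
  ],
  "grip_force": 20
}}

```text
time: 4.32
tool_pos: [552.8, 126.7, 100.6]
tcp_rot: [179.9, -0.1, 178.4]
ft_force: [-0.7, -0.3, -0.0]
finger_gap: 32.1
```

```bash
python3 - <<'E'
from fit import *
s=sense(); print(s['time'],s['tool_pos'],s['tcp_rot'],s['ft_force'],s['finger_gap'])
for n,o in(("side",(290,190)),):
    p=optics.snapshot(n); a=p["color"][o[1]:o[1]+120,o[0]:o[0]+140].copy()
    a=cv2.resize(a,None,fx=5,fy=5,interpolation=cv2.INTER_CUBIC); cv2.imwrite(f"pics/{n}4.png",a)
E
```

```text
4.325 [552.767 126.668 100.638] [179.894  -0.053 178.36 ] [-0.67  -0.285 -0.004] 32.10391511452248
```

View pics/side4.png

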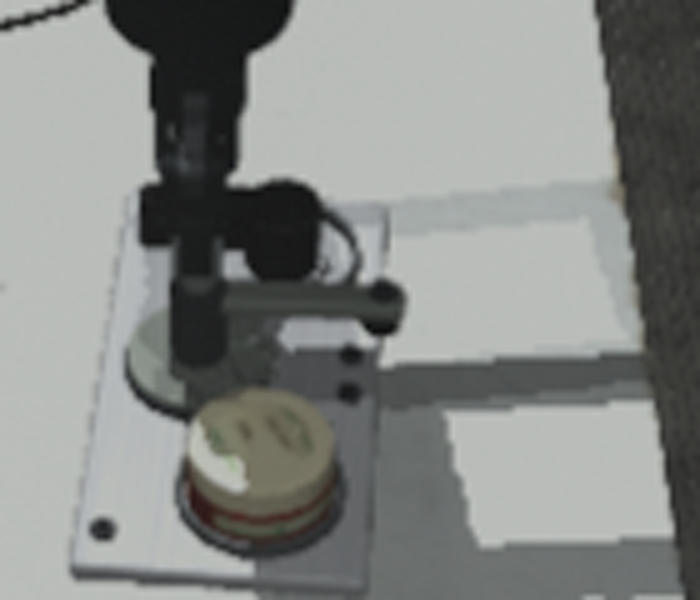

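{"op": "apply_moves", "data": {
  "series": [
    [0.2,[0,0,0],0],
    [0.1,[0,0,0],0],
    [0.1,[0,0,0],0],
    [0.1,[0,0,0],0]
  ],
  "grip_force": 40
}}

```text
time: 4.88
tool_pos: [554.0, 125.9, 102.4]
tcp_rot: [180.0, 0.1, 178.4]
ft_force: [-1.6, -4.5, 9.1]
finger_gap: 13.2
```

```bash
cat > st.py <<'E'
from fit import *
s=sense(); print(s['time'],s['tool_pos'],s['tcp_rot'],s['ft_force'],s['wrist_torque'],s['finger_gap'])
E
python3 st.py
```

```text
4.875 [554.008 125.899 102.401] [179.957   0.106 178.352] [-1.607 -4.464  9.083] [-0.959  0.254  0.03 ] 13.18517800028783
```

{"op": "apply_moves", "data": {
  "series": [
    [0.1,[0,0,0.003],0],
    [0.1,[0,0,0.006],0],
    [0.1,[0,0,0.008],0],
    [0.1,[0,0,0.008],0]
  ]
}}

```text
time: 5.38
tool_pos: [553.6, 125.7, 109.9]
tcp_rot: [180.0, 0.0, 178.4]
ft_force: [2.2, -3.2, -10.4]
finger_gap: 13.2
```

```bash
python3 st.py
```

```text
5.375 [553.628 125.718 109.882] [179.981   0.05  178.353] [  2.194  -3.242 -10.374] [-0.529 -0.538 -0.027] 13.198065335101978
```

{"op": "apply_moves", "data": {
  "series": [
    [0.1,[0,0,0.0015],0],
    [0.1,[0,0,0.003],0],
    [0.1,[0,0,0.003],0]
  ]
}}

```text
time: 5.75
tool_pos: [553.6, 125.7, 113.0]
tcp_rot: [180.0, 0.0, 178.4]
ft_force: [3.3, -2.4, -9.4]
finger_gap: 13.3
```

```bash
python3 st.py; cat > pic.py <<'E'
from fit import *
import sys
o=(300,215); p=optics.snapshot("side"); cv2.imwrite(f"pics/{sys.argv[1]}_raw.png",p["color"])
a=p["color"][o[1]:o[1]+75,o[0]:o[0]+85].copy()
a=cv2.convertScaleAbs(cv2.resize(a,None,fx=8,fy=8,interpolation=cv2.INTER_CUBIC),alpha=1.4); cv2.imwrite(f"pics/{sys.argv[1]}.png",a)
E
python3 pic.py s5
```

```text
5.75 [553.615 125.701 112.966] [179.984   0.049 178.356] [ 3.332 -2.392 -9.395] [-0.425 -0.66  -0.023] 13.2563474956875
```

View pics/s5.png

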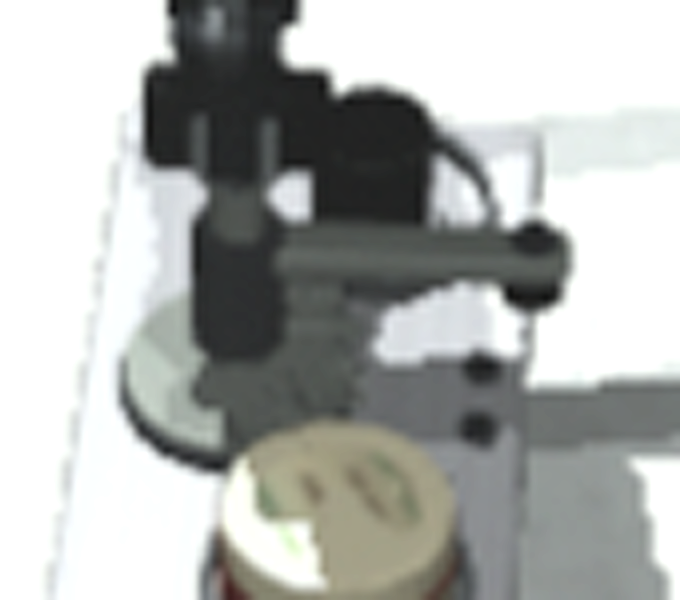

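{"op": "apply_moves", "data": {
  "series": [
    [0.1,[0,0,0],-0.1],
    [0.1,[0,0,0],-0.2],
    [0.1,[0,0,0],-0.3],
    [0.1,[0,0,0],-0.3]
  ]
}}

```text
time: 6.3
tool_pos: [553.6, 125.6, 112.9]
tcp_rot: [180.0, 0.0, 161.2]
ft_force: [3.7, -2.8, -10.6]
finger_gap: 13.6
```

```bash
python3 st.py
```

```text
6.3 [553.557 125.599 112.851] [179.993   0.045 161.196] [  3.666  -2.756 -10.565] [-0.565 -0.739  0.016] 13.605142028031326
```

{"op": "apply_moves", "data": {
  "series": [
    [0.1,[0,0,0],-0.15],
    [0.1,[0,0,0],-0.3],
    [0.1,[0,0,0],-0.45],
    [0.1,[0,0,0],-0.6],
    [0.1,[0,0,0],-0.6]
  ]
}}

```text
time: 6.92
tool_pos: [553.4, 125.5, 112.7]
tcp_rot: [-180.0, 0.0, 127.0]
ft_force: [2.8, -4.3, -10.7]
finger_gap: 13.5
```

```bash
python3 st.py; python3 pic.py s6
```

```text
6.925 [553.39  125.461 112.72 ] [-179.978    0.044  126.982] [  2.823  -4.342 -10.713] [-0.724 -0.529 -0.061] 13.54494559552871
```

View pics/s6.png

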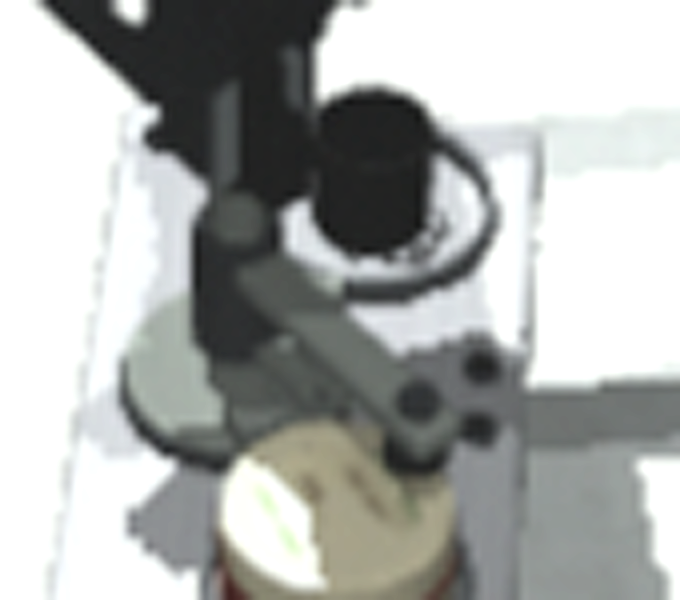

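```bash
python3 - <<'E'
from fit import *
p=optics.snapshot("side")
for nm,uv,z in(("now",(418,395),76),("park up",(540,240),76),):
    uv=np.array(uv)/8+(300,215)
    for P in([552.3,130.8,-0.07],[552,127,-.069]):
        w=ray(p,uv,z);d=w[:2]-P[:2]; print(nm,np.hypot(*d),np.arctan2(-d[1],-d[0])-P[2])
E
```

```text
now 75.72673550854427 -0.8436647322264046
now 78.59378520476115 -0.8772271048922595
park up 79.84085875674523 0.04870312998747346
park up 79.71273949113382 -5.5533520420175675e-05
```

{"op": "apply_moves", "data": {
  "series": [
    [0.1,[0,0,0],-0.13],
    [0.1,[0,0,0],-0.26],
    [0.1,[0,0,0],-0.38],
    [0.1,[0,0,0],-0.49],
    [0.1,[0,0,0],-0.49]
  ]
}}

```text
time: 7.65
tool_pos: [553.3, 125.3, 112.6]
tcp_rot: [-180.0, 0.1, 99.2]
ft_force: [2.7, -4.2, -10.3]
finger_gap: 13.1
```

{"op": "apply_moves", "data": {
  "series": [
    [0.1,[0,0,-0.001],0],
    [0.1,[0,0,-0.002],0],
    [0.1,[0,0,-0.002],0]
  ]
}}

```text
time: 8.02
tool_pos: [553.3, 125.4, 110.7]
tcp_rot: [-180.0, 0.1, 99.3]
ft_force: [1.9, -3.5, -9.3]
finger_gap: 13.4
```

```bash
python3 st.py; python3 pic.py s7
```

```text
8.025 [553.299 125.373 110.7  ] [-179.964    0.052   99.274] [ 1.901 -3.508 -9.274] [-0.727 -0.474  0.075] 13.388481333761357
```

View pics/s7.png

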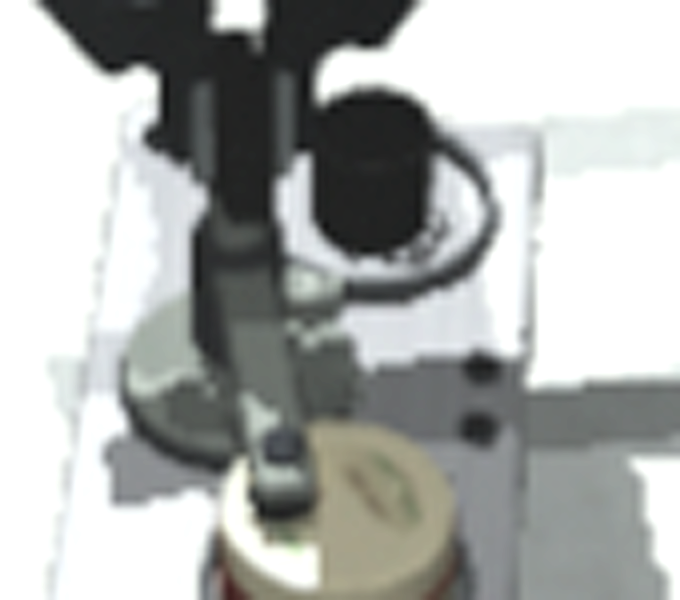

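{"op": "apply_moves", "data": {
  "series": [
    [0.1,[0,0,-0.001],0],
    [0.1,[0,0,-0.001],0]
  ]
}}

```text
time: 8.32
tool_pos: [553.5, 125.3, 110.5]
tcp_rot: [-180.0, 0.1, 99.3]
ft_force: [-1.7, -4.9, -2.4]
finger_gap: 13.5
```

{"op": "apply_moves", "data": {
  "series": [
    [0.1,[0,0,-0.001],0],
    [0.1,[0,0,-0.001],0]
  ]
}}

```text
time: 8.57
tool_pos: [553.6, 125.3, 110.4]
tcp_rot: [180.0, 0.1, 99.3]
ft_force: [-1.7, -4.8, 0.9]
finger_gap: 13.2
```

{"op": "apply_moves", "data": {
  "series": [
    [0.1,[0,0,-0.001],0],
    [0.1,[0,0,-0.001],0]
  ]
}}

```text
time: 8.82
tool_pos: [553.7, 125.3, 110.4]
tcp_rot: [180.0, 0.1, 99.3]
ft_force: [-3.5, -5.5, 1.6]
finger_gap: 12.9
```

```bash
python3 st.py
```

```text
8.825 [553.676 125.258 110.424] [179.986   0.071  99.305] [-3.484 -5.512  1.581] [-0.869  0.617  0.126] 12.868448068877317
```

{"op": "apply_moves", "data": {
  "series": [
    [0.1,[0,0,-0.001],-0.015],
    [0.1,[0,0,-0.001],-0.03],
    [0.1,[0,0,-0.001],-0.03]
  ]
}}

```text
time: 9.2
tool_pos: [553.7, 125.2, 110.4]
tcp_rot: [180.0, 0.1, 97.6]
ft_force: [-3.4, -4.3, 0.7]
finger_gap: 13.5
```

```bash
python3 st.py
```

```text
9.2 [553.666 125.228 110.423] [179.987   0.079  97.595] [-3.4   -4.268  0.704] [-0.881  0.671  0.113] 13.531396963696384
```

{"op": "apply_moves", "data": {
  "series": [
    [0.1,[0,0,-0.001],-0.015],
    [0.1,[0,0,-0.001],-0.03],
    [0.1,[0,0,-0.001],-0.03]
  ]
}}

```text
time: 9.57
tool_pos: [553.6, 125.2, 110.4]
tcp_rot: [180.0, 0.1, 95.9]
ft_force: [-3.4, -5.1, 1.9]
finger_gap: 13.4
```

```bash
python3 st.py
```

```text
9.575 [553.627 125.212 110.401] [179.988   0.085  95.888] [-3.358 -5.057  1.894] [-0.855  0.606  0.142] 13.388207110953374
```

{"op": "apply_moves", "data": {
  "series": [
    [0.1,[0,0,-0.001],-0.015],
    [0.1,[0,0,-0.001],-0.03],
    [0.1,[0,0,-0.001],-0.03]
  ]
}}

```text
time: 9.95
tool_pos: [553.6, 125.2, 110.4]
tcp_rot: [180.0, 0.1, 94.2]
ft_force: [-4.1, -5.5, 2.6]
finger_gap: 13.1
```

```bash
python3 st.py; python3 pic.py s8
```

```text
9.95 [553.621 125.174 110.381] [179.986   0.092  94.178] [-4.128 -5.513  2.575] [-0.834  0.717  0.11 ] 13.106060051649383
```

View pics/s8.png

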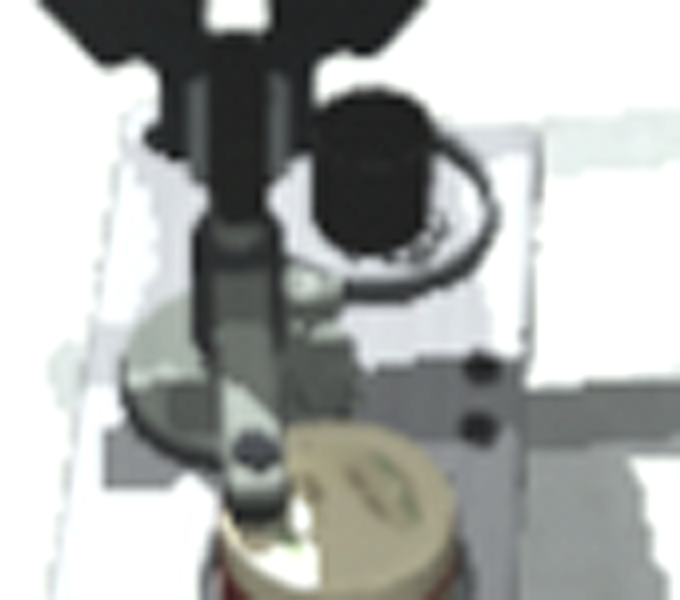

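{"op": "apply_moves", "data": {
  "series": [
    [0.1,[0,0,0],0.04],
    [0.1,[0,0,0],0.08],
    [0.1,[0,0,0],0.11],
    [0.1,[0,0,0],0.11]
  ]
}}

```text
time: 10.5
tool_pos: [553.6, 125.2, 110.5]
tcp_rot: [180.0, 0.1, 100.5]
ft_force: [-0.8, -3.6, -4.2]
finger_gap: 13.4
```

{"op": "apply_moves", "data": {
  "series": [
    [0.1,[0,0,-0.001],0.015],
    [0.1,[0,0,-0.001],0.03],
    [0.1,[0,0,-0.001],0.03]
  ]
}}

```text
time: 10.88
tool_pos: [553.9, 125.2, 110.4]
tcp_rot: [180.0, 0.1, 102.2]
ft_force: [-2.7, -5.1, 1.5]
finger_gap: 13.3
```

```bash
python3 st.py
```

```text
10.875 [553.854 125.248 110.405] [179.955   0.089 102.223] [-2.745 -5.124  1.54 ] [-0.83   0.632 -0.185] 13.310154379666017
```

{"op": "apply_moves", "data": {
  "series": [
    [0.1,[0,0,-0.001],0.015],
    [0.1,[0,0,-0.001],0.03],
    [0.1,[0,0,-0.001],0.03]
  ]
}}

```text
time: 11.25
tool_pos: [554.0, 125.2, 110.4]
tcp_rot: [179.9, 0.1, 104.0]
ft_force: [-4.0, -4.2, 3.8]
finger_gap: 13.3
```

{"op": "apply_moves", "data": {
  "series": [
    [0.1,[0,0,-0.001],0.015],
    [0.1,[0,0,-0.001],0.03],
    [0.1,[0,0,-0.001],0.03]
  ]
}}

```text
time: 11.62
tool_pos: [554.1, 125.2, 110.3]
tcp_rot: [179.9, 0.1, 105.7]
ft_force: [-4.1, -5.0, 4.0]
finger_gap: 13.1
```

{"op": "apply_moves", "data": {
  "series": [
    [0.1,[0,0,-0.001],0.015],
    [0.1,[0,0,-0.001],0.03],
    [0.1,[0,0,-0.001],0.03]
  ]
}}

```text
time: 12.0
tool_pos: [554.1, 125.2, 110.3]
tcp_rot: [179.9, 0.1, 107.4]
ft_force: [-5.8, -5.2, 3.6]
finger_gap: 13.2
```

{"op": "apply_moves", "data": {
  "series": [
    [0.1,[0,0,-0.001],0.015],
    [0.1,[0,0,-0.001],0.03],
    [0.1,[0,0,-0.001],0.03]
  ]
}}

```text
time: 12.38
tool_pos: [554.1, 125.2, 110.3]
tcp_rot: [179.9, 0.1, 109.1]
ft_force: [-4.7, -4.8, 4.4]
finger_gap: 13.3
```

```bash
python3 st.py; python3 pic.py s9
```

```text
12.375 [554.085 125.21  110.298] [179.929   0.091 109.145] [-4.676 -4.751  4.444] [-0.822  1.084 -0.083] 13.306893902497766
```

View pics/s9.png

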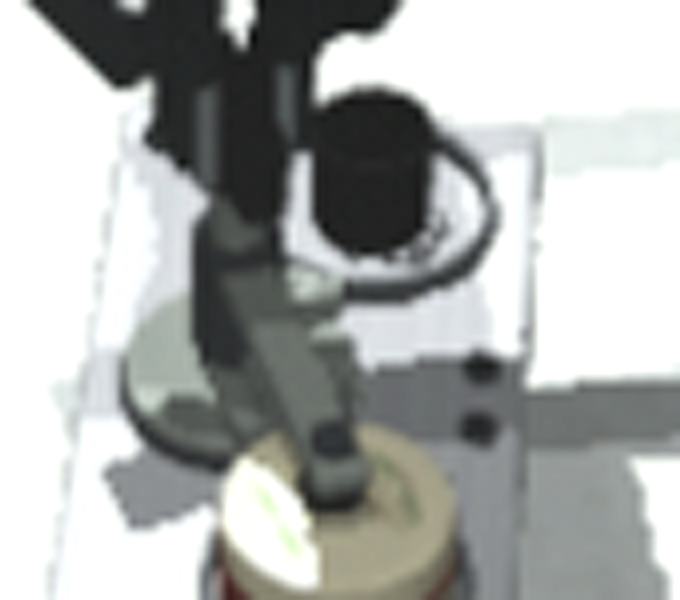

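```bash
python3 - <<'E'
from fit import *
ps=optics.snapshot("side")
im=cv2.imread("pics/side0.png")
c=im[250:280,312:350]; 
a=cv2.resize(c,None,fx=20,fy=20,interpolation=cv2.INTER_CUBIC)
a=cv2.createCLAHE(2,(2,2)).apply(cv2.cvtColor(a,cv2.COLOR_BGR2GRAY)); a=cv2.cvtColor(a,cv2.COLOR_GRAY2BGR)
P=[552.3,130.8,-0.07]
th=np.linspace(0,6.28,100)
def dr(L,z,col):
    q=(proj(ps,[J(P,x,y,z) for x,y in L])-[312,250]+.5)*20; cv2.polylines(a,[q.astype(int)],False,col,1)
for z,col in((32,(0,0,255)),(24,(0,128,255))): dr(np.c_[36*np.cos(th),36*np.sin(th)],z,col)
for t in np.arange(-1.6,0.01,.2):
    dr([(-26*np.cos(t),-26*np.sin(t)),(-36*np.cos(t),-36*np.sin(t))],32,(0,255,0)); q=(proj(ps,[J(P,-38*np.cos(t),-38*np.sin(t),32)])[0]-[312,250]+.5)*20
    cv2.putText(a,f"{t:.1f}",tuple(q.astype(int)),0,.5,(255,0,255),1)
cv2.imwrite("pics/n0.png",a)
g=cv2.cvtColor(im,cv2.COLOR_BGR2GRAY)
for rr in(24,27,30,33):
  print(rr,[int(cv2.getRectSubPix(g,(1,1),tuple(map(float,proj(ps,[J(P,-rr*np.cos(t),-rr*np.sin(t),32)])[0])))[0,0]) for t in np.arange(-1.8,-.4,.05)])
E
```

```text
24 [105, 108, 110, 122, 135, 134, 135, 134, 134, 133, 132, 132, 128, 120, 109, 95, 85, 73, 63, 59, 70, 91, 112, 117, 118, 113, 103, 92]
27 [125, 115, 93, 89, 106, 120, 130, 130, 130, 131, 123, 115, 107, 112, 117, 121, 118, 101, 80, 68, 74, 92, 111, 113, 114, 112, 116, 114]
30 [138, 125, 101, 72, 75, 88, 103, 101, 97, 92, 85, 79, 88, 117, 136, 147, 140, 121, 89, 69, 58, 65, 64, 65, 76, 87, 90, 88]
33 [137, 135, 128, 106, 77, 64, 69, 73, 79, 93, 116, 134, 143, 155, 168, 167, 163, 147, 125, 108, 98, 76, 53, 51, 51, 57, 54, 56]
```

View pics/n0.png

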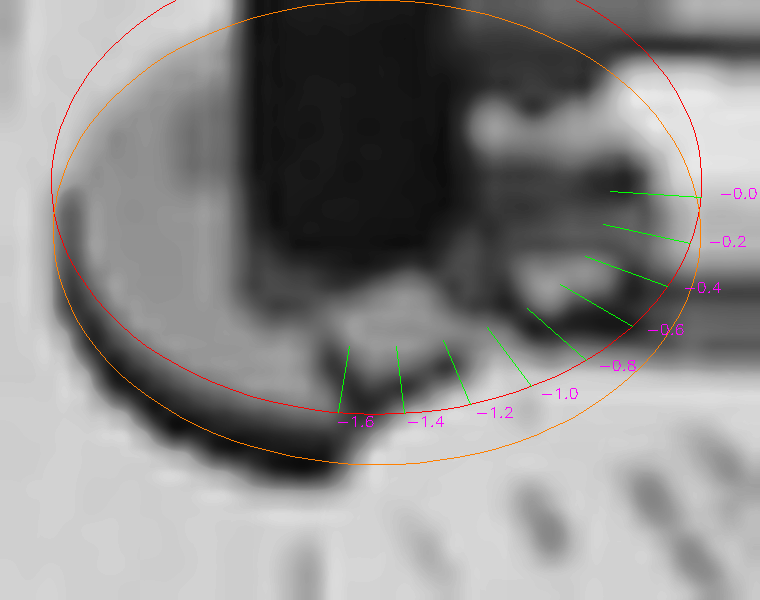

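{"op": "apply_moves", "data": {
  "series": [
    [0.1,[0,0,-0.001],0.015],
    [0.1,[0,0,-0.001],0.03],
    [0.1,[0,0,-0.001],0.03]
  ]
}}

```text
time: 12.85
tool_pos: [554.1, 125.2, 110.3]
tcp_rot: [179.9, 0.1, 110.9]
ft_force: [-4.4, -5.3, 4.5]
finger_gap: 12.9
```

{"op": "apply_moves", "data": {
  "series": [
    [0.1,[0,0,-0.001],0.015],
    [0.1,[0,0,-0.001],0.03],
    [0.1,[0,0,-0.001],0.03]
  ]
}}

```text
time: 13.22
tool_pos: [554.1, 125.2, 110.2]
tcp_rot: [179.9, 0.1, 112.6]
ft_force: [-3.5, -4.3, 3.7]
finger_gap: 13.1
```

{"op": "apply_moves", "data": {
  "series": [
    [0.1,[0,0,-0.001],0.015],
    [0.1,[0,0,-0.001],0.03],
    [0.1,[0,0,-0.001],0.03]
  ]
}}

```text
time: 13.6
tool_pos: [554.1, 125.2, 110.2]
tcp_rot: [179.9, 0.1, 114.3]
ft_force: [-5.2, -4.1, 3.9]
finger_gap: 13.1
```

{"op": "apply_moves", "data": {
  "series": [
    [0.1,[0,0,-0.001],0.015],
    [0.1,[0,0,-0.001],0.03],
    [0.1,[0,0,-0.001],0.03]
  ]
}}

```text
time: 13.98
tool_pos: [554.1, 125.2, 110.1]
tcp_rot: [179.9, 0.1, 116.1]
ft_force: [-3.2, -4.7, 3.8]
finger_gap: 13.3
```

{"op": "apply_moves", "data": {
  "series": [
    [0.1,[0,0,-0.001],0.015],
    [0.1,[0,0,-0.001],0.03],
    [0.1,[0,0,-0.001],0.03]
  ]
}}

```text
time: 14.35
tool_pos: [554.0, 125.2, 109.8]
tcp_rot: [179.9, 0.1, 117.8]
ft_force: [-4.3, -5.3, 1.9]
finger_gap: 13.5
```

{"op": "apply_moves", "data": {
  "series": [
    [0.1,[0,0,-0.001],0.015],
    [0.1,[0,0,-0.001],0.03],
    [0.1,[0,0,-0.001],0.03]
  ]
}}

```text
time: 14.72
tool_pos: [553.6, 125.3, 108.0]
tcp_rot: [180.0, 0.1, 119.5]
ft_force: [0.6, -2.7, -8.5]
finger_gap: 13.3
```

```bash
python3 st.py
```

```text
14.725 [553.555 125.328 108.032] [179.986   0.052 119.544] [ 0.601 -2.7   -8.535] [-0.532  0.044  0.064] 13.275764676945686
```

{"op": "apply_moves", "data": {
  "series": [
    [0.1,[0,0,-0.0005],0.02],
    [0.1,[0,0,-0.0015],0.03],
    [0.1,[0,0,-0.0015],0.03]
  ]
}}

```text
time: 15.1
tool_pos: [553.5, 125.3, 106.3]
tcp_rot: [180.0, 0.0, 121.3]
ft_force: [0.1, -2.3, -9.3]
finger_gap: 13.6
```

```bash
python3 st.py
```

```text
15.1 [553.505 125.332 106.295] [179.997   0.048 121.273] [ 0.076 -2.338 -9.266] [-0.532 -0.19   0.007] 13.596660514619602
```

{"op": "apply_moves", "data": {
  "series": [
    [0.1,[0,0,-0.001],0],
    [0.1,[0,0,-0.0015],0],
    [0.1,[0,0,-0.0015],0]
  ]
}}

```text
time: 15.48
tool_pos: [553.6, 125.3, 105.0]
tcp_rot: [180.0, 0.1, 121.3]
ft_force: [0.8, -3.6, -7.0]
finger_gap: 13.1
```

{"op": "apply_moves", "data": {
  "series": [
    [0.1,[0,0,-0.001],0],
    [0.1,[0,0,-0.001],0]
  ]
}}

```text
time: 15.72
tool_pos: [553.9, 125.2, 104.8]
tcp_rot: [180.0, 0.1, 121.3]
ft_force: [-2.0, -4.9, -1.1]
finger_gap: 13.2
```

```bash
python3 st.py; python3 pic.py s10
```

```text
15.725 [553.905 125.172 104.802] [179.96    0.081 121.262] [-1.995 -4.92  -1.094] [-0.73   0.522  0.043] 13.155430537851078
```

View pics/s10.png

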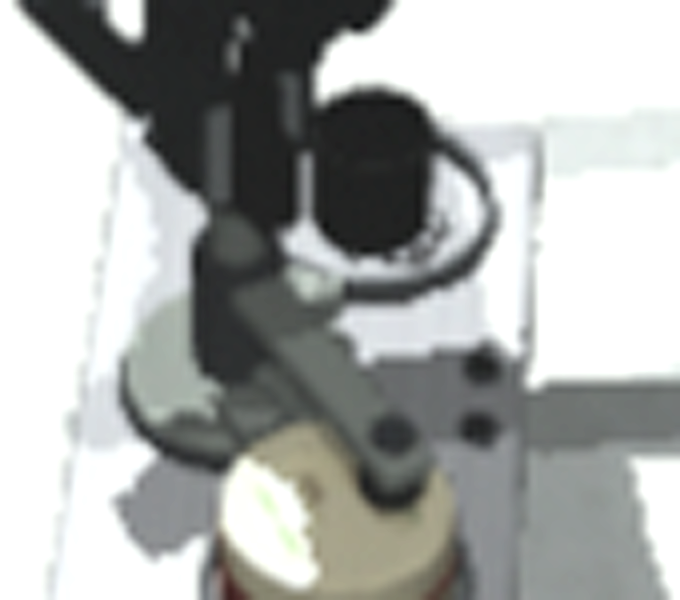

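{"op": "apply_moves", "data": {
  "series": [
    [0.3,[0,0,0],0],
    [0.5,[0,0,0],0],
    [0.7,[0,0,0],0],
    [0.7,[0,0,0],0]
  ]
}}

```text
time: 16.27
tool_pos: [554.0, 125.4, 105.0]
tcp_rot: [179.9, 0.1, 121.3]
ft_force: [0.4, 0.3, -0.1]
finger_gap: 59.7
```

{"op": "apply_moves", "data": {
  "series": [
    [0.7,[0,0,0.02],0],
    [0.7,[0,0,0.05],0],
    [0.7,[0,0,0.1],0],
    [0.7,[0,0,0.14],0],
    [0.7,[0,0,0.14],0]
  ]
}}

```text
time: 16.9
tool_pos: [556.6, 125.7, 251.7]
tcp_rot: [179.4, 0.3, 121.3]
ft_force: [0.2, -0.6, -0.4]
finger_gap: 60.0
```

```bash
python3 st.py; python3 pic.py s11
```

```text
16.9 [556.649 125.75  251.685] [179.417   0.302 121.269] [ 0.2   -0.575 -0.352] [-0.004 -0.056 -0.014] 60.030518011435895
```

View pics/s11.png

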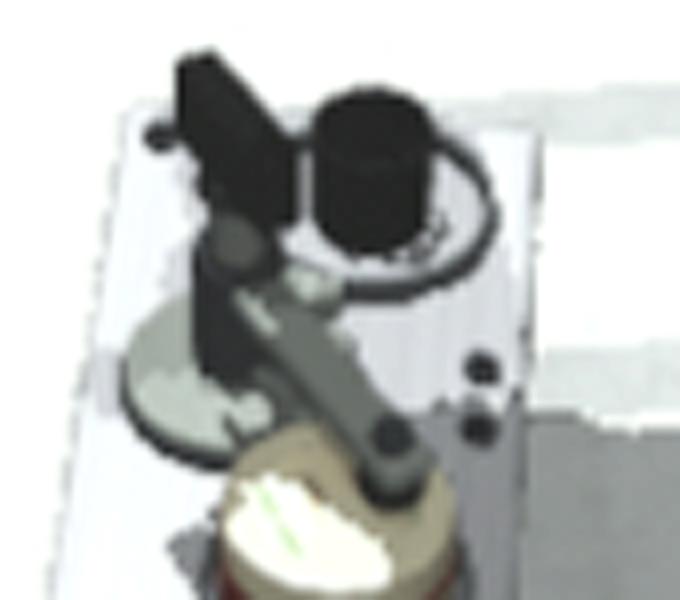

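{"op": "apply_moves", "data": {
  "series": [
    [0.7,[0,0,0],0],
    [0.7,[0,0,0],0],
    [0.7,[0,0,0],0]
  ]
}}

```text
time: 17.32
tool_pos: [555.1, 125.5, 247.9]
tcp_rot: [179.7, 0.2, 121.3]
ft_force: [0.5, 0.1, 1.5]
finger_gap: 60.0
```

```bash
python3 - <<'E'
from fit import *
p=optics.snapshot("side")
a=cv2.imread("pics/s10_raw.png").astype(int)[240:290,320:365]; b=p["color"].astype(int)[240:290,320:365]
P=[552.3,130.8,-0.07]; t=-.955
for l in(.0,.0025,.008): print(l,(proj(p,[J(P,-80*np.cos(t),-80*np.sin(t),66+1000*l)])[0]-(300,215))*8)
for q in("pot_mid",):
    for d in spotter.search_frame(p,q)[:1]: print(d["p"],cam2w(p,d["xyz"]))
print(hand_in())
E
```

```text
0.0 [399.045 445.019]
0.0025 [399.301 438.393]
0.008 [399.866 423.74 ]
0.98 [527.551 215.879  47.224]
the job is handed in; nothing more can be done
None
```

I clamped the pot and handed the job in at about 17 s of the 58 s allowed; `hand_in()` gave no verdict.

**What I did**
- I gripped the bar knob, pulled it up about 10 mm and swung the arm clockwise over the pot's nest (jig y = +73 mm).
- With the pin riding on the collar, I felt for the working notch in 0.03 rad steps.
- The pin dropped in at a turn of about -0.99 rad. I centred it by turning 0.03 rad further, lowered the pad onto the lid, let go and moved clear.

**Last checks**
- **Lift:** from riding on the collar to resting on the lid the tool came down 5.5 mm, so the lift is about 2.5 mm. In the side picture the nut on the arm sits between the rows expected for lifts of 2.5 and 8 mm, clearly nearer 2.5 mm.
- **Pot:** the network put its centre within about 3 mm of its first reading, inside its own error of about 4 mm.
- **Forces:** there was almost no twisting moment at the wrist once the pin was in the notch, and about 0 N on the tool after letting go. Vertical forces while feeling stayed under 5 N at the wrist.
- **Not measured:** the pad's force on the lid. I take it to be close to the spring's 8 to 9 N.

**What disagreed:** from the first pictures I put the notch at about -1.35 rad, mistaking lit and shadowed patches on the collar for the notch. Feeling found it at about -0.96 rad, within the ±0.25 rad given. The side and top pictures also disagreed by about 5 mm on the jig's y position, so I used a value between them.

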